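# Set up the scraper sharpener

## Robot

A 6-joint arm with a two-finger parallel gripper is mounted at the origin on the work surface. World frame = base frame: x ahead of the robot, y to its left, z up, the work surface at z = 0. Lengths are in mm, angles in rad, forces in N, time in s.
With the tool pointing down it reaches from about 350 to 775 mm from the base axis. Payload 7.3 kg.
Tool frame: the origin (TCP) lies on the centre line of the jaws, within the pads' length; the fingertips stand 14 mm ahead of it and the grasp point (between the pads) lies 5 mm behind it; z points along the fingers, y is the line along which they close (so a half turn about z gives the same grasp; the last joint's range is limited). The gripper opens to 92 mm and grips with 3 to 60 N. Pads are 19 mm wide; open, the fingers measure 130 mm over their backs; the gripper's body (75 mm by 190 mm) begins 47 mm behind the grasp point.
Start: joints at [-1.268, 0.342, 1.524, -0, 1.275, -0.146], TCP at [227.813, -473.017, 240.741] pointing down, gripper open.
Joint ranges: [-2.53, 2.53], [-0.77, 2.02], [0.04, 2.7], [-1, 4.14], [0.28, 2.66], [-3.11, 3.11]. Speed limits (rad/s): [2.57, 2.57, 3.14, 3.14, 3.14, 3.14].

## Interface

Orientations are given as [roll, pitch, yaw] about the fixed x, y, z axes, in that order (R = Rz(yaw) Ry(pitch) Rx(roll)).
In Python, from plant import get_obs, capture, bot, spot_in, trace, pinpoint gives the robot as it stands.
- The arm moves only by the tool play_rows, never from a script. Its argument "rows" is a list of rows, each a list of 2 entries, a list of its own where there are three numbers: the shift along the world's x, y, z in units of 3 cm (1.0 is 3 cm), then the turn, a rotation vector about the world's x, y, z in units of 8 degrees (1.0 is 8 degrees). A call has 1 to 12 rows; each row shifts and turns the commanded pose from where the row before left it; what a row does not reach is not made up. A row lasts 1/8 s, in which the tool goes at most 62.5 mm and 10.7 degrees, less where a joint would pass 70% of its speed; a pose out of reach is approached as far as the arm can. A call with a number of a shift or a turn outside -1 to 1 is refused whole. A call with a gripper value outside its range is refused whole. "hand" is the opening, from -1 (shut) to 1 (fully open), set as the call begins (left out, the last holds). The fingers move at their own pace and stop on an object; the grip force is fixed at half the most. Time passes only in rows, so rows that do not move let the fingers close. It gives the time, the measured TCP pose, the force, the opening and the grip force at its end, in the units of the state.
- get_obs(): the state, without advancing time (a new reading comes with each control period).
- capture(name): name is "scene" or "top"; returns a dict with "frame" (384x512x3 uint8, red, green, blue), "fov_y" (degrees; the focal length in pixels is half the picture's height over the tangent of half this angle, whatever the lens; pixels are square), "cx", "cy" (the principal point, pixels), "rvec" (rotation vector, rad) and "tvec" (3), from world to camera coordinates, as OpenCV has them. Camera axes: x right, y down, z forward; pixel columns grow to the right and rows downward; lengths in mm; the calibration is good to about 2 mm. A picture is of the moment at which its call begins. There is no depth.
- bot.close_job(): hands the job in; it is judged then, once.
Trained networks look in the newest picture that a camera, given by its name, has taken for a name from the list of things; names that differ only in an ending like _2 or _b are one class to them, and where a whole thing is asked for, a point or a joint stands for the part that bears it (a point fixed in the world has none). Each returns a list of dicts, best first, with "p" (0 to 1); they miss things now and then, are a little off and sometimes report something else, mostly with a low value. They report only what shows in the picture. A call takes as long as a camera call. They do not tell look-alikes from the thing itself.
- spot_in(query, camera): "at" ([row, column] in pixels, amid what is visible of it).
- trace(query, camera): "mask" (384x512 bool, what is visible of it) and "at" ([row, column] in pixels, amid what is visible of it).
- pinpoint(query, camera): "at" ([row, column] in pixels: a listed point, or the origin of a listed thing).
The state is a dict: "time": time; "joint_positions": joint angles; "dq": joint speeds; "tau": joint torques, N m; "tool_pos": TCP position; "tcp_rot": TCP orientation; "contact_force": force on the tool from outside, world axes, zero at the start; "moment": the same for the moment, N m; "grip_width": finger opening in mm; "finger_force": force on a finger pad.
Only numpy, scipy, OpenCV 4.12 (cv2) and the standard library are available. Lean on these libraries where they do the work, as an engineer would, in place of code of your own. Each camera call takes 0.05 s, during which the arm holds its last target. There are 200 camera calls.

## Task

Set up the scraper sharpener: turn the black knob on its sloped face until the white pointer lines up with the red index flag, and put the wooden-handled scraper from the beech stand into the sharpener's top slot, blade down and fully home. Lower the scraper in rather than dropping it, and leave the jar, the screwdriver and the wood offcut where they are.

Things in the scene. Friction and masses are not known exactly. Their poses are not given: they have to be found in the camera images.
- machine: Bench sharpener, fixed: 220 mm deep (x), 180 wide (y), 107 high; grey front, blue rear. Origin: centre of underside; x from front (dial) to back, z up. The front is a face rising from z = 43.5 mm at x = -110 to 107 at x = 0: it leans 30 degrees from level, looking up and to -x. The rear has a flat top at 107 mm with the slot. Stands left or right, turned by up to 0.25 rad.
- knob_grip (a point): Point on the knob's axis to grip at, 35 mm out from the face. Knob: round black fluted cylinder, 42 mm diameter, sides free from 8 to 48 mm out; under it, turning with it, a black disc of 84 mm with a white pointer line. The axis is square to the face: 30 degrees from vertical, leaning to the machine's -x. Site z: outwards along the axis; x: along the pointer.
- knob (a joint): Angle of the knob (rad), stops at -2.5 and 2.5; 0 = white pointer straight up the slope (towards the machine's +x); grows anticlockwise as seen looking at the face. Friction only, about 0.06 N m, it stays where it is left. It starts between -0.8 and -0.3.
- index (a joint): Angle of the red index flag (rad), same axis, zero and sense as joint knob, so the knob is set when the two are equal. It starts between 0.2 and 0.75 and cannot be moved by the robot.
- pointer_tip (a point): Point in line with the knob's white pointer, 46 mm from the knob axis and 4 mm out from the face; it turns with the knob.
- index_tip (a point): Point at the tip of the red index flag, 46 mm from the knob axis and 4 mm out from the face, on the white dial ring (126 mm diameter, black ticks every 15 degrees). The flag is a red tab 15 x 12 mm with a point towards the knob.
- scraper: Loose scraper, about 0.16 kg: steel blade 4 mm thick (x), 80 wide (y), from its edge at z = 0 (origin, centre of the edge) to 68 mm; on top a dark brown wooden handle bar 22 mm thick (x), 94 long (y), z = 65 to 95. Both faces are alike. It starts upright, blade down, in the stand; grip the handle across its 22 mm from above.
- stand: The beech stand, fixed: block 60 x 130 x 45 mm (x, y, z) with a slot 7 mm wide (x) and 88 mm long (y) whose floor is 8 mm above the bench. Origin: centre of its underside. Swaps sides with the machine; turned by up to 0.4 rad.
- slot_floor (a point): Centre of the floor of the sharpener's slot, 67 mm above the bench, 40 below the flat top; axes as machine. The slot is 7 mm wide (x) and 90 long (y). Two steel lips at its mouth flare from 7 mm wide at the flat top to about 15 mm wide 12 mm above it. The scraper stands on this floor when fully home (handle underside then 25 mm above the flat top).
- jar: Bystander, loose: amber jar with black lid, 60 mm in diameter, 75 mm high, origin at the centre of its underside.
- screwdriver: Bystander, loose: red-handled screwdriver lying flat on the bench between the machine and the stand, 180 mm long, handle towards the robot.
- offcut: Bystander, loose: pale wood offcut, 60 x 90 x 40 mm, beyond the jar, between machine and stand; origin at the centre of its underside.
There are look-alikes about, which are no part of the job. Leave any green or orange look-alike of the scraper alone.

How it is judged:
By the outcome, as a careful person would: the job done as asked, in the order asked, and still so for the second after the job is handed in, with the robot touching nothing.
It also fails if it takes over 59 s, if anything falls off the work surface, if the arm or the gripper's body presses on something with over 40 N, if the wrist force passes 120 N, or if a joint passes its speed limit or range.

## Working session

There is one attempt and no reset: what is moved stays moved. The work goes in short steps, Python scripts to look and compute and a tool call to move; the robot and the scene stay as the last step left them, time stands still between calls to the robot, and variables do not carry over. Pictures are saved under pics/ and viewed, at most 10 in all, crops included, and the job is handed in when it is done.

Besides the shell and the picture viewer there is one more tool, called after "Emit:" as a command line: name --argument value ..., lists and objects as JSON in quotes. play_rows: Moves the arm, as the interface text tells. Shifts and turns lie within -1 to 1; 1 stands for 3 cm of shift or 8 degrees of turn. Its arguments: {"type":"object","properties":{"rows":{"type":"array"},"hand":{"type":"number"}},"required":["rows"]}

```bash
mkdir -p pics; ls; python3 - <<'E'
from plant import *
import cv2,numpy as np
ims=[]
for n in("scene","top"):
    c=capture(n);cv2.imwrite(f"pics/{n}0.png",c["frame"][:,:,::-1]);print(n,c["fov_y"],c["cx"],c["cy"],np.round(c["rvec"],3),np.round(c["tvec"],1))
    for q in["machine","knob_grip","pointer_tip","index_tip","scraper","stand","slot_floor","jar","screwdriver","offcut"]:
        print(q,[(np.round(d["at"],1).tolist(),round(d["p"],2)) for d in pinpoint(q,n)[:4]])
    ims.append(c["frame"][:,:,::-1])
print(get_obs())
E
```

```text
pics
scene 46.06277172305494 261.3846483434901 196.08801243378576 [ 1.634  1.834 -0.85 ] [  77.  -305.7 1338.1]
machine [([252.6, 383.0], 0.58)]
knob_grip [([188.1, 395.1], 0.97)]
pointer_tip [([203.5, 379.6], 0.81)]
index_tip [([208.3, 401.1], 0.37)]
scraper [([274.5, 142.1], 0.82), ([180.6, 220.7], 0.79), ([221.6, 169.7], 0.56), ([185.9, 394.8], 0.41)]
stand [([226.2, 172.6], 0.62)]
slot_floor [([248.7, 382.7], 0.6)]
jar [([247.9, 252.8], 0.66), ([255.2, 380.5], 0.2)]
screwdriver [([197.7, 269.6], 0.57)]
offcut [([198.4, 265.4], 0.73)]
top 53.05209677615737 249.10182678287617 191.1893930568022 [ 2.196 -2.157  0.151] [-21.3 629.  796.6]
machine [([197.2, 145.2], 0.66)]
knob_grip [([233.1, 119.7], 0.88)]
pointer_tip [([208.2, 139.0], 0.8)]
index_tip [([206.6, 114.7], 0.53)]
scraper [([285.4, 299.9], 0.8), ([216.8, 331.2], 0.74), ([156.9, 337.5], 0.57)]
stand [([218.0, 327.5], 0.96)]
slot_floor [([173.5, 138.3], 0.91)]
jar [([193.1, 255.8], 0.68), ([216.3, 324.4], 0.62)]
screwdriver [([260.9, 246.5], 0.96)]
offcut [([132.0, 256.5], 0.74)]
{'time': 1.1, 'joint_positions': array([-1.26801469e+00,  3.41991223e-01,  1.52411662e+00, -2.65367809e-05,
        1.27541000e+00, -1.46010785e-01]), 'dq': array([ 0.00065105,  0.00063009, -0.00179869, -0.0010618 , -0.00013087,
        0.00171061]), 'tau': array([ 7.77141304e-04, -4.31139457e+01, -2.44481134e+01,  7.18216365e-02,
        4.82777262e-02,  2.24626052e-05]), 'tool_pos': array([ 227.79555457, -473.01194751,  240.7392535 ]), 'tcp_rot': array([3.14152233e+00, 3.60022313e-05, 4.48800147e-01]), 'contact_force': array([-0.00328624, -0.28974145, -0.26411843]), 'moment': array([0.01393292, 0.00346626, 0.01970222]), 'finger_force': 0.0, 'grip_width': 91.56230279973646}
```

View pics/scene0.png

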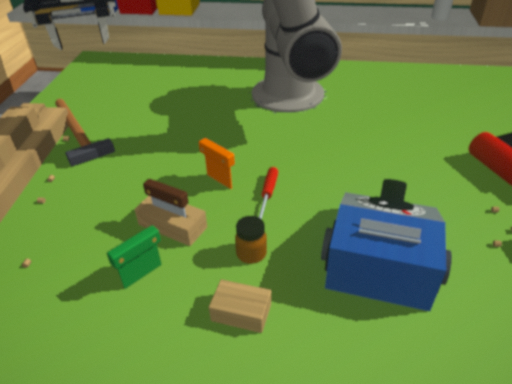

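View pics/top0.png

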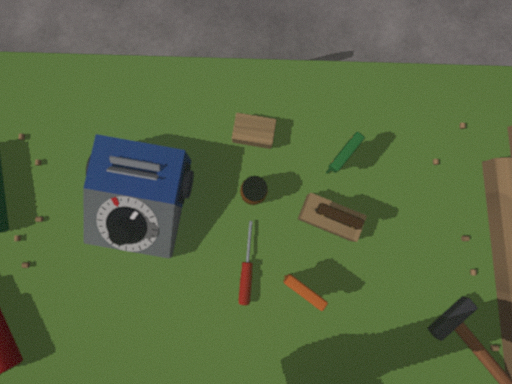

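```bash
cat > h.py <<'E'
import cv2,numpy as np
from plant import *
from scipy.optimize import least_squares,minimize
def K(c):
    f=c["frame"].shape[0]/2/np.tan(np.radians(c["fov_y"])/2);return np.array([[f,0,c["cx"]],[0,f,c["cy"]],[0,0,1.]])
def proj(c,P): return cv2.projectPoints(np.asarray(P,float).reshape(-1,3),np.array(c["rvec"],float),np.array(c["tvec"],float),K(c),None)[0][:,0]
def ray(c,uv):
    R=cv2.Rodrigues(np.array(c["rvec"],float))[0];o=-R.T@np.array(c["tvec"],float);d=R.T@np.linalg.inv(K(c))@[uv[0],uv[1],1];return o,d
def onplane(c,uv,p0,n):
    o,d=ray(c,uv);return o+d*np.dot(np.asarray(p0)-o,n)/np.dot(d,n)
def T(p,P):
    x,y,a=p[:3];z=p[3] if len(p)>3 else 0;R=cv2.Rodrigues(np.array([0,0,a]))[0];return np.asarray(P,float)@R.T+[x,y,z]
def box(x,y,z): return np.array([[i,j,k] for i in x for j in y for k in z],float)
def sil(c,P,s=4):
    m=np.zeros((384*s,512*s),np.uint8);h=cv2.convexHull(np.round((proj(c,P)+.5)*s-.5).astype(np.int32));cv2.fillConvexPoly(m,h,1)
    return cv2.resize(m.astype(np.float32),(512,384),interpolation=cv2.INTER_AREA)
def fit(cams,masks,P,p0,step=(6,6,.08,5)):
    def cost(p): return sum(np.abs(sil(c,T(p,P))-m).sum() for c,m in zip(cams,masks))
    p0=np.array(p0,float);st=np.array(step[:len(p0)])
    for k in(1,.3): 
        r=minimize(cost,p0,method="Nelder-Mead",options=dict(initial_simplex=np.vstack([p0]+[p0+k*st*e for e in np.eye(len(p0))]),xatol=.02,fatol=.05));p0=r.x
    return p0,r.fun,[m.sum() for m in masks]
E
python3 - <<'E'
from h import *
C={n:capture(n) for n in("scene","top")}
cs=[C["scene"],C["top"]]
# keypoint start
obs=[(0,(388,188),None)]
def tri(a,b):
    (o,d),(q,e)=ray(cs[0],a[::-1]),ray(cs[1],b[::-1]);s=np.linalg.lstsq(np.c_[d,-e],q-o,rcond=None)[0];A=o+d*s[0];B=q+e*s[1];return np.round((A+B)/2,1),round(np.linalg.norm(A-B),1)
print("grip",tri((188.1,395.1),(233.1,119.7)));print("slot",tri((248.7,382.7),(173.5,138.3)));print("scr",tri((221.6,169.7),(216.8,331.2)));print("stand",tri((226.2,172.6),(218,327.5)))
hsv=[cv2.cvtColor(c["frame"],cv2.COLOR_RGB2HSV).astype(int) for c in cs]
def cm(i,f,at):
    H,S,V=hsv[i][...,0],hsv[i][...,1],hsv[i][...,2];m=f(H,S,V).astype(np.uint8);n,l,st,ce=cv2.connectedComponentsWithStats(m);
    k=min(range(1,n),key=lambda k:np.hypot(*(ce[k][::-1]-at))-0.2*min(st[k,4],200));return (l==k).astype(np.float32),ce[k],st[k,4]
tm=[(trace("machine",n)[0]) for n in C];ts=[trace("stand",n)[0] for n in C];tc=[trace("scraper",n) for n in C]
for n,t in zip(C,tc): print(n,[(np.round(d["at"]),round(d["p"],2),d["mask"].sum()) for d in t])
M=np.vstack([box((-110,),(-90,90),(0,43.5)),box((0,110),(-90,90),(0,107))])
p=fit(cs,[t["mask"].astype(float) for t in tm],M,(500,200,0));print("mach",p)
p=fit(cs,[t["mask"].astype(float) for t in tm],M,p[0]+[5,5,.1]);print("mach",p)
S=box((-30,30),(-65,65),(0,45));q=fit(cs,[t["mask"].astype(float) for t in ts],S,(*tri((226.2,172.6),(218,327.5))[0][:2],-.2));print("stand",q)
brown=[cm(0,lambda H,S,V:((H<14)|(H>170))&(S>90)&(V<120),(193,165)),cm(1,lambda H,S,V:((H<14)|(H>170))&(S>90)&(V<120),(216,338))]
print([b[1:] for b in brown])
Hn=box((-11,11),(-47,47),(65,95));r=fit(cs,[b[0] for b in brown],Hn,(*q[0][:2],q[0][2],8));print("handle",r)
# overlay
out=[]
for i,(c,crop) in enumerate([(cs[1],(70,120,130,130)),(cs[0],(310,160,150,150)),(cs[1],(280,170,100,90)),(cs[0],(110,150,130,110))]):
    s=4 if i<2 else 5;x,y,w,h=crop
    im=cv2.resize(c["frame"][y:y+h,x:x+w,::-1],(390,295),interpolation=cv2.INTER_CUBIC);sc=np.array([390/w,295/h])
    for P,pp in((M,p[0]),(S,q[0]),(Hn,r[0])):
        hu=cv2.convexHull(proj(c,T(pp,P)).astype(np.float32))[:,0];cv2.polylines(im,[np.int32((hu+.5-[x,y])*sc)],True,(0,255,255),1)
    out.append(im)
cv2.imwrite("pics/ov.png",np.vstack([np.hstack(out[:2]),np.hstack(out[2:])]))
E
```

```text
grip (array([534.9, 242.9, 100.7]), np.float64(0.6))
slot (array([658.4, 218.9,  65.6]), np.float64(4.9))
scr (array([ 578.3, -194.4,   10.1]), np.float64(0.4))
stand (array([ 576.3, -190.3,   -4.8]), np.float64(1.1))
scene [(array([182., 267.]), 0.65, np.int64(388)), (array([159., 219.]), 0.64, np.int64(1030)), (array([197., 166.]), 0.61, np.int64(1046)), (array([257., 135.]), 0.59, np.int64(2094))]
top [(array([151., 348.]), 0.91, np.int64(514)), (array([214., 340.]), 0.72, np.int64(523))]
mach (array([ 6.08237934e+02,  2.27336029e+02, -1.52986014e-01]), np.float64(1481.9375), [np.float64(12130.0), np.float64(10705.0)])
mach (array([ 6.08058155e+02,  2.27189072e+02, -1.54786884e-01]), np.float64(1487.0), [np.float64(12130.0), np.float64(10705.0)])
stand (array([ 5.78081855e+02, -1.89074337e+02, -3.83915423e-01]), np.float64(1329.0625), [np.float64(1926.0), np.float64(1273.0)])
[(array([165.38146552, 192.13577586]), np.int32(464)), (array([338.66666667, 216.        ]), np.int32(3))]
handle (array([ 5.80325287e+02, -1.88918404e+02, -4.32649915e-01,  4.61795619e+00]), np.float64(1052.125), [np.float32(464.0), np.float32(3.0)])
```

View pics/ov.png

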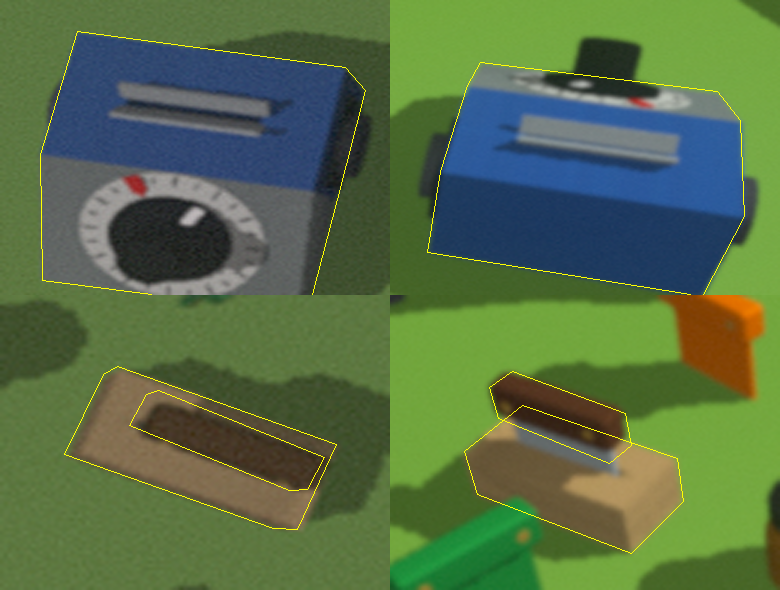

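```bash
python3 - <<'E'
from h import *
import pickle
C={n:capture(n) for n in("scene","top")};pickle.dump(C,open("c0.pkl","wb"))
cs=[C["scene"],C["top"]]
hsv=[cv2.cvtColor(c["frame"],cv2.COLOR_RGB2HSV).astype(int) for c in cs]
# handle masks
ms=[]
for i,(r0,r1,c0,c1) in enumerate([(172,215,140,192),(196,236,308,370)]):
    h=hsv[i];f=cs[i]["frame"].astype(int);m=np.zeros((384,512),np.uint8)
    a=((f[...,0]>f[...,1]+4)&(h[...,2]<(120,85)[i])).astype(np.uint8);m[r0:r1,c0:c1]=a[r0:r1,c0:c1]
    m=cv2.morphologyEx(m,cv2.MORPH_CLOSE,np.ones((3,3)));n,l,st,_=cv2.connectedComponentsWithStats(m);k=1+np.argmax(st[1:,4]);ms.append((l==k).astype(float));print(st[k])
Hn=box((-11,11),(-47,47),(65,95))
for z in((8,),()): r=fit(cs,ms,Hn,(578,-190,-.4)+z);print("handle",r)
for i in(0,1): print("each",fit(cs[i:i+1],ms[i:i+1],Hn if False else Hn+[0,0,8],(578,-190,-.4)))
# blue mask fit
bm=[((h[...,0]>95)&(h[...,0]<130)&(h[...,1]>70)).astype(np.uint8) for h in hsv]
bm=[cv2.morphologyEx(m,cv2.MORPH_CLOSE,np.ones((15,15))) for m in bm]
B=[]
for m in bm:
    n,l,st,_=cv2.connectedComponentsWithStats(m);k=1+np.argmax(st[1:,4]);B.append((l==k).astype(float));print(st[k])
Bt=box((0,110),(-90,90),(0,107))
print("blue scene",fit(cs[:1],B[:1],Bt,(608,227,-.155)))
f=cs[1]["frame"].astype(int);t=cs[1]
red=(f[...,0]>110)&(f[...,1]<70);red[:190]=0;red[215:]=0;red[:,:100]=0;red[:,130:]=0
v,u=np.nonzero(red);print("red",len(v),v.mean(),u.mean())
ring=(f.min(2)>125);ring[:192]=0;ring[255:]=0;ring[:,:90]=0;ring[:,165:]=0
v2,u2=np.nonzero(ring);print(len(v2),v2.min(),v2.max(),u2.min(),u2.max())
out=[]
for c,(x,y,w,h) in((cs[1],(100,145,70,50)),(cs[0],(350,210,80,40)),(cs[1],(88,188,80,70))):
    out.append(cv2.resize(c["frame"][y:y+h,x:x+w,::-1],(w*5,h*5) if 0 else (400,int(400*h/w)),interpolation=cv2.INTER_CUBIC))
L=np.vstack(out[:2]);R=out[2];Hh=max(len(L),len(R));pad=lambda a:np.vstack([a,np.zeros((Hh-len(a),400,3),np.uint8)])
cv2.imwrite("pics/z.png",np.hstack([pad(L),pad(R)]))
E
```

```text
[144 180  44  28 705]
[315 202  49  27 691]
handle (array([ 5.78957501e+02, -1.90628221e+02, -3.81164311e-01,  9.97823636e+00]), np.float64(341.875), [np.float64(705.0), np.float64(691.0)])
handle (array([ 5.77555496e+02, -1.93800228e+02, -3.46233939e-01]), np.float64(461.6875), [np.float64(705.0), np.float64(691.0)])
each (array([ 5.78034926e+02, -1.91085731e+02, -4.72364371e-01]), np.float64(162.0), [np.float64(705.0)])
each (array([ 5.79252856e+02, -1.91781882e+02, -3.58352006e-01]), np.float64(138.9375), [np.float64(691.0)])
[  326   204   122   106 10013]
[  84  135  107   72 5338]
blue scene (array([ 6.08295723e+02,  2.27144115e+02, -1.64049205e-01]), np.float64(201.625), [np.float64(10013.0)])
red 37 200.7027027027027 115.02702702702703
979 196 251 97 157
```

View pics/z.png

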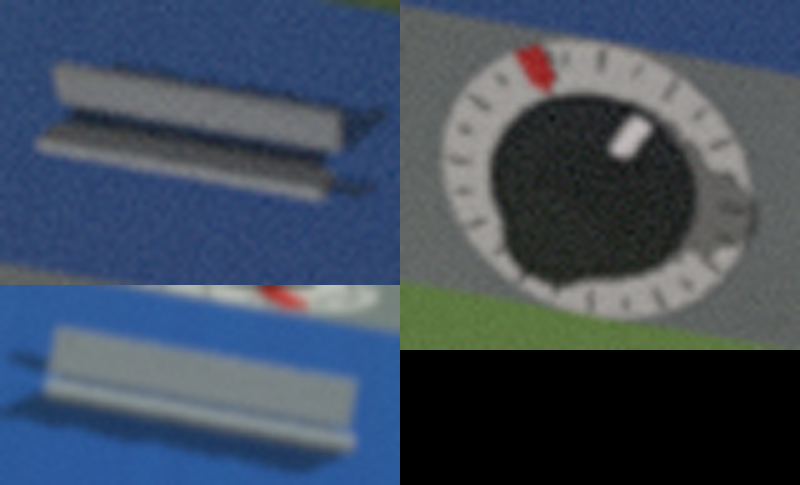

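```bash
python3 - <<'E'
from h import *
import pickle
C=pickle.load(open("c0.pkl","rb"));s,t=C["scene"],C["top"]
def tri(a,b):
    (o,d),(q,e)=ray(s,a),ray(t,b);k=np.linalg.lstsq(np.c_[d,-e],q-o,rcond=None)[0];A=o+d*k[0];B=q+e*k[1];return (A+B)/2,np.linalg.norm(A-B)
S=lambda u,v:((u+.5)/5-.5+350,(v+.5)/5-.5+210)
U=lambda u,v:((u+.5)/5.714-.5+100,(v+.5)/5.714-.5+145)
# scene left = +y (camera behind). top left = +y
pts=[]
for nm,a,b in[("-x lip +y",S(355,379),U(38,149)),("-x lip -y",S(55,329),U(322,197)),("+x lip +y",S(355,441),U(55,66)),("+x lip -y",S(48,383),U(340,111))]:
    P,e=tri(a,b);Q,e2=tri(S(*((55,329) if a==S(355,379) else (0,0))),b) if 0 else (0,0);print(nm,P.round(1),round(e,1));pts.append(P)
# is scene left +y? check projections
print("proj y+ / y-",proj(s,[[658,260,119],[658,170,119]]).round(),proj(t,[[658,260,119],[658,170,119]]).round())
for mp in((608.2,227.2,-.155),(608.2,227.2,-.164)):
    R=cv2.Rodrigues(np.array([0,0,mp[2]]))[0]
    print("slot at m(55,0):",T(mp,[[55,0,119]])[0].round(1))
    n=R@[-.5,0,.866025]
    for off in(0,2.):
        p0=T(mp,[[-55,0,75.25]])[0]+n*off
        ux=R@[.866025,0,.5];uy=R@[0,1,0]
        f=t["frame"].astype(int);ring=(f.min(2)>118);ring[:192]=0;ring[255:]=0;ring[:,:90]=0;ring[:,165:]=0
        vv,uu=np.nonzero(ring);L=np.array([[np.dot(onplane(t,(u,v),p0,n)-p0,ux),np.dot(onplane(t,(u,v),p0,n)-p0,uy)] for u,v in zip(uu,vv)])
        hull=cv2.convexHull(L.astype(np.float32))[:,0];ce,ra=cv2.minEnclosingCircle(hull);g=least_squares(lambda q:np.hypot(*(hull-q[:2]).T)-q[2],[0,0,63],loss="soft_l1").x
        print(off,"ring centre",np.round(g,1),np.round(ce,1),round(ra,1))
        def loc(u,v,o=4):
            q=p0+n*(o-off);w=onplane(t,(u,v),q,n)-q;return np.array([w@ux,w@uy])-g[:2]
        Z=lambda u,v:((u-400+.5)/5-.5+88,(v+.5)/5-.5+188)
        for nm,pq in(("red tab mid",Z(535,67)),("red point",Z(550,91)),("net idx",(114.7,206.6)),("ptr out",Z(640,122)),("ptr in",Z(622,157)),("net ptr",(139,208.2))):
            w=loc(*pq);print("  ",nm,w.round(1),round(float(np.hypot(*w)),1),"ang",round(float(np.arctan2(w[1],w[0])),3))
E
```

```text
-x lip +y [673.8 301.8  -3.2] 18.5
-x lip -y [658.3 194.5  -9.9] 12.5
+x lip +y [705.9 295.6   2.7] 17.3
+x lip -y [ 6.913e+02  1.882e+02 -4.000e-01] 9.9
proj y+ / y- [[415. 228.]
 [359. 224.]] [[111. 169.]
 [158. 170.]]
slot at m(55,0): [662.5 218.7 119. ]
0 ring centre [-1.5  1.3 63.1] [-1.6  1.2] 63.7
   red tab mid [49.9 24.6] 55.6 ang 0.459
   red point [40.5 18.4] 44.5 ang 0.427
   net idx [37.6 24.1] 44.7 ang 0.571
   ptr out [ 33.7 -17.8] 38.1 ang -0.487
   ptr in [ 16.5 -11.3] 20.0 ang -0.599
   net ptr [ 43.4 -24.2] 49.7 ang -0.508
2.0 ring centre [-0.3  0.6 62.9] [-0.4  0.5] 63.5
   red tab mid [48.7 25.2] 54.8 ang 0.478
   red point [39.3 19. ] 43.7 ang 0.451
   net idx [36.4 24.8] 44.0 ang 0.597
   ptr out [ 32.5 -17.2] 36.8 ang -0.486
   ptr in [ 15.4 -10.7] 18.7 ang -0.607
   net ptr [ 42.2 -23.5] 48.3 ang -0.508
slot at m(55,0): [662.5 218.2 119. ]
0 ring centre [-1.5  0.8 63.1] [-1.6  0.8] 63.8
   red tab mid [49.6 25. ] 55.6 ang 0.467
   red point [40.3 18.7] 44.4 ang 0.435
   net idx [37.4 24.4] 44.6 ang 0.579
   ptr out [ 33.9 -17.6] 38.2 ang -0.479
   ptr in [ 16.7 -11.2] 20.1 ang -0.592
   net ptr [ 43.7 -23.9] 49.8 ang -0.501
2.0 ring centre [-0.3  0.1 62.9] [-0.4  0.1] 63.6
   red tab mid [48.4 25.7] 54.8 ang 0.488
   red point [39.  19.4] 43.6 ang 0.461
   net idx [36.1 25.1] 44.0 ang 0.608
   ptr out [ 32.6 -16.9] 36.8 ang -0.479
   ptr in [ 15.4 -10.5] 18.7 ang -0.599
   net ptr [ 42.4 -23.2] 48.3 ang -0.501
```

```bash
python3 - <<'E'
from h import *
import pickle
C=pickle.load(open("c0.pkl","rb"));s,t=C["scene"],C["top"]
def tri(a,b):
    (o,d),(q,e)=ray(s,a),ray(t,b);k=np.linalg.lstsq(np.c_[d,-e],q-o,rcond=None)[0];A=o+d*k[0];B=q+e*k[1];return (A+B)/2,np.linalg.norm(A-B)
S=lambda u,v:((u+.5)/5-.5+350,(v-285+.5)/5-.5+210)
U=lambda u,v:((u+.5)/5.714-.5+100,(v+.5)/5.714-.5+145)
mp=(608.2,227.2,-.158);R=cv2.Rodrigues(np.array([0,0,mp[2]]))[0]
for nm,a,b in[("-x lip +y",S(356,379),U(38,149)),("-x lip -y",S(55,329),U(322,197)),("+x lip +y",S(355,441),U(55,66)),("+x lip -y",S(48,383),U(340,111))]:
    P,e=tri(a,b);pl=[onplane(c,k,[0,0,119],[0,0,1]) for c,k in((s,a),(t,b))]
    print(nm,P.round(1),round(e,1),"mach",(R.T@(P-[mp[0],mp[1],0])).round(1),[ (R.T@(p-[mp[0],mp[1],0])).round(1)[:2] for p in pl])
# pointer/index by colour with plane 2.5 mm out
f=t["frame"].astype(float);n=R@[-.5,0,.866025];ux=R@[.866025,0,.5];uy=R@[0,1,0];p0=T(mp,[[-55,0,75.25]])[0]+n*3
q=p0+0
# rectified image 8 px/mm... locals -70..70
k=6;A=np.array([[p0+ux*x+uy*y] for x in np.linspace(70,-70,140*k//2) for y in np.linspace(70,-70,140*k//2)]).reshape(-1,3)
m=proj(t,A).astype(np.float32).reshape(140*k//2,-1,2);im=cv2.remap(t["frame"],m[...,0],m[...,1],cv2.INTER_CUBIC).astype(int)
X,Y=np.meshgrid(np.linspace(70,-70,140*k//2),np.linspace(70,-70,140*k//2),indexing="ij")
r=np.hypot(X,Y)
def rep(nm,M):
    x,y=X[M],Y[M];c=np.array([x.mean(),y.mean()]);w,v=np.linalg.eigh(np.cov(x,y));d=v[:,1]*np.sign(v[:,1]@c);print(nm,M.sum(),c.round(1),"ang",np.arctan2(c[1],c[0]).round(3),"dir",np.arctan2(d[1],d[0]).round(3))
rep("ptr",(im.min(2)>110)&(r<39)); rep("idx",(im[...,0]>im[...,1]+50)&(r<66))
g=T(mp,[[-55,0,75.25]])[0]
print("grip",(g+35*n).round(1),"tcp",(g+30*n).round(1),"n",n.round(3))
# tool rot choices
from scipy.spatial.transform import Rotation as Ro
print(Ro.from_matrix(Ro.from_euler("xyz",get_obs()["tcp_rot"]).as_matrix()).as_matrix().round(3))
E
```

```text
-x lip +y [654.9 270.1 116.8] 0.3 mach [ 39.4  49.7 116.8] [array([41.6, 49.5]), array([39.2, 48.8])]
-x lip -y [640.5 173.4 116.1] 0.4 mach [ 40.4 -48.1 116.1] [array([ 43.5, -48.2]), array([ 40. , -48.6])]
+x lip +y [683.6 265.9 117. ] 0.2 mach [ 68.4  50.1 117. ] [array([70.4, 49.9]), array([68.1, 49.2])]
+x lip -y [669.8 168.8 119. ] 1.3 mach [ 70. -48. 119.] [array([ 69.8, -47.4]), array([ 70.1, -48.7])]
ptr 1585 [ 24.2 -12.6] ang -0.482 dir -0.53
idx 1692 [47.9 25.8] ang 0.494 dir 0.465
grip [536.6 238.6 105.6] tcp [539.1 238.2 101.2] n [-0.494  0.079  0.866]
[[ 0.901  0.434  0.   ]
 [ 0.434 -0.901 -0.   ]
 [-0.     0.    -1.   ]]
```

Emit:
play_rows --rows '[[[0.36, 1, 0], [0, 0, 0]], [[0.36, 1, 0], [0, 0, 0]], [[0.36, 1, 0], [0, 0, 0]], [[0.36, 1, 0], [0, 0, 0]], [[0.36, 1, 0], [0, 0, 0]], [[0.36, 1, 0], [0, 0, 0]], [[0.36, 1, 0], [0, 0, 0]], [[0.36, 1, 0], [0, 0, 0]], [[0.36, 1, 0], [0, 0, 0]], [[0.36, 1, 0], [0, 0, 0]], [[0.36, 1, 0], [0, 0, 0]], [[0.36, 1, 0], [0, 0, 0]]]' --hand 0.5

```text
time: 3.1
tool_pos: [357.7, -112.1, 240.9]
tcp_rot: [3.141, -0.0, 0.449]
contact_force: [0.4, 0.6, 0.1]
grip_width: 68.8
finger_force: 0.0
```

Emit:
play_rows --rows '[[[0.36, 1, 0], [-0.05, -0.31, 0]], [[0.36, 1, 0], [-0.05, -0.31, 0]], [[0.36, 1, 0], [-0.05, -0.31, 0]], [[0.36, 1, 0], [-0.05, -0.31, 0]], [[0.36, 1, 0], [-0.05, -0.31, 0]], [[0.36, 1, 0], [-0.05, -0.31, 0]], [[0.36, 1, 0], [-0.05, -0.31, 0]], [[0.36, 1, 0], [-0.05, -0.31, 0]], [[0.36, 1, 0], [-0.05, -0.31, 0]], [[0.36, 1, 0], [-0.05, -0.31, 0]], [[0.36, 1, 0], [-0.05, -0.31, 0]], [[0.36, 1, 0], [-0.05, -0.31, 0]]]'

```text
time: 4.6
tool_pos: [487.2, 248.1, 240.9]
tcp_rot: [2.82, -0.426, 0.519]
contact_force: [-0.0, -0.2, 0.1]
grip_width: 68.9
finger_force: 0.0
```

Emit:
play_rows --rows '[[[0.23, -0.05, -0.8], [0, 0, 0]], [[0.23, -0.05, -0.8], [0, 0, 0]], [[0.23, -0.05, -0.8], [0, 0, 0]], [[0.22, -0.05, -0.81], [0, 0, 0]], [[0, 0, 0], [0, 0, 0]]]'

```text
time: 5.22
tool_pos: [513.6, 240.3, 142.7]
tcp_rot: [2.821, -0.421, 0.518]
contact_force: [-0.4, 0.2, 0.5]
grip_width: 68.8
finger_force: 0.0
```

```bash
python3 - <<'E'
from h import *
from scipy.spatial.transform import Rotation as Ro
o=get_obs();R=Ro.from_euler("xyz",o["tcp_rot"]).as_matrix();n=np.array([-.494,.079,.866]);g=np.array([553.9,235.8,75.2])
print(o["tool_pos"].round(1),"z",R[:,2].round(3),"y",R[:,1].round(3),"q",o["joint_positions"].round(2))
w=np.cross(R[:,2],-n);print("tilt fix units",np.round(np.degrees(w)/8,3),"to grip units",((g+30*n-o["tool_pos"])/30).round(3))
E
```

```text
[513.6 240.3 142.7] z [ 0.493 -0.082 -0.866] y [ 0.358 -0.888  0.288] q [ 0.46  0.38  1.91 -0.65  0.5   2.11]
tilt fix units [ 0.018 -0.009  0.011] to grip units [ 0.848 -0.072 -1.383]
```

Emit:
play_rows --rows '[[[0.21, -0.018, -0.346], [0, 0, 0]], [[0.21, -0.018, -0.346], [0, 0, 0]], [[0.21, -0.018, -0.346], [0, 0, 0]], [[0.21, -0.018, -0.346], [0, 0, 0]], [[0, 0, 0], [0, 0, 0]]]'

```text
time: 5.85
tool_pos: [539.5, 238.4, 101.8]
tcp_rot: [2.821, -0.423, 0.518]
contact_force: [-0.0, -0.7, 0.3]
grip_width: 68.8
finger_force: 0.0
```

Emit:
play_rows --rows '[[[0, 0, 0], [0, 0, 0]], [[0, 0, 0], [0, 0, 0]], [[0, 0, 0], [0, 0, 0]], [[0, 0, 0], [0, 0, 0]], [[0, 0, 0], [0, 0, 0]], [[0, 0, 0], [0, 0, 0]]]' --hand -1

```text
time: 6.6
tool_pos: [539.1, 240.0, 103.0]
tcp_rot: [2.822, -0.426, 0.519]
contact_force: [-2.6, 5.0, -1.7]
grip_width: 41.3
finger_force: 30.0
```

Emit:
play_rows --rows '[[[0, 0, 0], [-0.347, 0.055, 0.608]], [[0, 0, 0], [-0.347, 0.055, 0.608]], [[0, 0, 0], [-0.347, 0.055, 0.608]], [[0, 0, 0], [-0.347, 0.055, 0.608]], [[0, 0, 0], [-0.347, 0.055, 0.608]], [[0, 0, 0], [-0.347, 0.055, 0.608]], [[0, 0, 0], [-0.347, 0.055, 0.608]], [[0, 0, 0], [-0.347, 0.055, 0.608]], [[0, 0, 0], [-0.347, 0.055, 0.608]], [[0, 0, 0], [-0.347, 0.055, 0.608]], [[0, 0, 0], [0, 0, 0]], [[0, 0, 0], [0, 0, 0]]]'

```text
time: 8.1
tool_pos: [538.4, 240.6, 102.6]
tcp_rot: [2.616, 0.005, 1.43]
contact_force: [-6.2, 7.8, -1.2]
grip_width: 41.5
finger_force: 30.0
```

Emit:
play_rows --rows '[[[0, 0, 0], [0, 0, 0]], [[0, 0, 0], [0, 0, 0]], [[0, 0, 0], [0, 0, 0]], [[0, 0, 0], [0, 0, 0]]]' --hand 0.5

```text
time: 8.6
tool_pos: [539.7, 238.7, 103.0]
tcp_rot: [2.615, 0.007, 1.428]
contact_force: [0.1, -0.3, 0.0]
grip_width: 68.3
finger_force: 0.0
```

Emit:
play_rows --rows '[[[-0.4, 0.06, 0.7], [0, 0, 0]], [[-0.4, 0.06, 0.7], [0, 0, 0]], [[-0.6, 0.06, 0.9], [0, 0, 0]], [[-1, 0, 1], [0, 0, 0]], [[-1, -1, 1], [0, 0, 0]], [[-0.5, -1, 0], [0, 0, 0]], [[0, -1, 0], [0, 0, 0]], [[0, -1, 0], [0, 0, 0]], [[0, -1, 0], [0, 0, 0]], [[0, -1, 0], [0, 0, 0]], [[0, -1, 0], [0, 0, 0]], [[0, 0, 0], [0, 0, 0]]]'

```text
time: 10.1
tool_pos: [422.5, 32.4, 232.1]
tcp_rot: [2.615, 0.007, 1.424]
contact_force: [0.4, -0.5, 0.8]
grip_width: 68.7
finger_force: 0.0
```

```bash
cat > dial.py <<'E'
from h import *
t=capture("top");mp=(608.2,227.2,-.158);R=cv2.Rodrigues(np.array([0,0,mp[2]]))[0]
n=R@[-.5,0,.866025];ux=R@[.866025,0,.5];uy=R@[0,1,0];p0=T(mp,[[-55,0,75.25]])[0]+n*3
N=600;g=np.linspace(70,-70,N);X,Y=np.meshgrid(g,g,indexing="ij");m=proj(t,(p0+X[...,None]*ux+Y[...,None]*uy).reshape(-1,3)).astype(np.float32).reshape(N,N,2)
im=cv2.remap(t["frame"],m[...,0],m[...,1],cv2.INTER_CUBIC);I=im.astype(int)
r=np.hypot(X,Y);o=get_obs();print(o["time"],o["joint_positions"].round(2))
w=(I.min(2)>105)&(r>44)&(r<66);h=cv2.convexHull(np.c_[X[w],Y[w]].astype(np.float32))[:,0];c=least_squares(lambda q:np.hypot(*(h-q[:2]).T)-q[2],[0,0,63],loss="soft_l1").x;print("ring",c.round(2))
def rep(nm,M):
    x,y=X[M]-c[0],Y[M]-c[1];k=np.array([x.mean(),y.mean()]);w,v=np.linalg.eigh(np.cov(x,y));d=v[:,1]*np.sign(v[:,1]@k);print(nm,M.sum(),k.round(1),"ang",np.arctan2(k[1],k[0]).round(3),"dir",np.arctan2(d[1],d[0]).round(3))
rep("ptr",(I.min(2)>100)&(r<40)); rep("idx",(I[...,0]>I[...,1]+50)&(r<66))
import sys;cv2.imwrite(f"pics/dial{sys.argv[1]}.png",im[:,:,::-1])
E
python3 dial.py 1
```

```text
10.15 [-0.07 -0.07  2.18 -0.09  0.51  0.14]
ring [-2.000e-02  3.700e-01  6.502e+01]
ptr 3985 [23.6 17.1] ang 0.628 dir 0.457
idx 3535 [47.9 25.4] ang 0.488 dir 0.458
```

View pics/dial1.png

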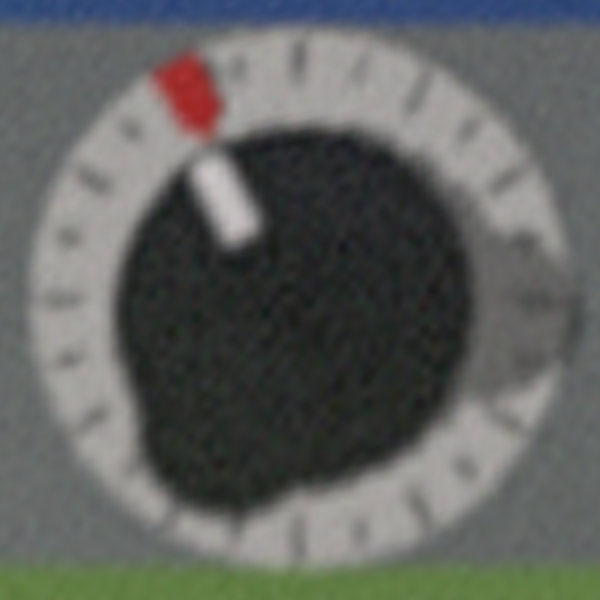

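```bash
cat > dfit.py <<'E'
from h import *
import pickle,sys
mp=(608.2,227.2,-.158);R=cv2.Rodrigues(np.array([0,0,mp[2]]))[0];n=R@[-.5,0,.866025];ux=R@[.866025,0,.5];uy=R@[0,1,0];p0=T(mp,[[-55,0,75.25]])[0]
SS=8
def W(x,y,h): x,y=np.broadcast_arrays(np.asarray(x,float),y);return p0+x[:,None]*ux+y[:,None]*uy+h*n
a=np.linspace(0,2*np.pi,90)
def circ(r,h): return W(r*np.cos(a),r*np.sin(a),h)
def rot(P,th): P=np.array(P,float);return P@np.array([[np.cos(th),np.sin(th)],[-np.sin(th),np.cos(th)]])
def render(c,q,win):
    du,dv,h,th,ti,w,ro,sg,g1,g2,g3,g4=q;x,y,ww,hh=win
    im=np.zeros((hh*SS,ww*SS,3),np.float32);im[:]=g4
    def fill(P,col,hull=False):
        uv=(proj(c,P)+[du-x+.5,dv-y+.5])*SS-.5;uv=uv.astype(np.float32)
        if hull: uv=cv2.convexHull(uv)[:,0]
        cv2.fillPoly(im,[np.int32(np.round(uv*16))],col,shift=4)
    fill(circ(63,1.),(g1,)*3)
    P=rot([(46,0),(51,6),(61,6),(61,-6),(51,-6)],ti);fill(W(P[:,0],P[:,1],3),(g3,g3*.18,g3*.18))
    fill(np.vstack([circ(42,1.),circ(42,h)]),(g2,)*3,True)
    P=rot([(5,w/2),(ro,w/2),(ro,-w/2),(5,-w/2)],th);fill(W(P[:,0],P[:,1],h+.3),(g1*1.2,)*3)
    fill(np.vstack([circ(21,8),circ(21,48)]),(g2,)*3,True)
    im=cv2.GaussianBlur(im,(0,0),max(sg,.1)*SS);return cv2.resize(im,(ww,hh),interpolation=cv2.INTER_AREA)
def dofit(c,th0,ti0=.48):
    win=(92,192,72,62);x,y,w,h=win;obs=cv2.GaussianBlur(c["frame"].astype(np.float32),(0,0),.5)[y:y+h,x:x+w]
    # weight: only upper half near pointer/flag, plus disc
    k=proj(c,np.array([p0+ux*X+uy*Y for X in(5,64) for Y in(55,-42)]));M=np.zeros((h,w),np.float32);cv2.fillConvexPoly(M,cv2.convexHull((k-[x,y]).astype(np.int32)),1)
    q=np.array([0,0,6,th0,ti0,6,40,.6,150,25,170,95.]);sc=np.array([1,1,2,.1,.1,2,2,.3,20,10,20,10])
    f=lambda z:((render(c,q+z*sc,win)-obs)*M[...,None]).ravel()/10
    best=None
    for s in range(4):
        z0=np.random.default_rng(s).normal(0,.5,12)*(s>0)
        r=least_squares(f,z0,diff_step=.15,loss="soft_l1",max_nfev=60)
        r=least_squares(f,r.x,diff_step=.04,loss="soft_l1",max_nfev=40)
        if best is None or r.cost<best.cost: best=r
        print(round(r.cost,1),"th,ti",(q+r.x*sc)[3:5].round(3),"du dv h w ro sg",(q+r.x*sc)[[0,1,2,5,6,7]].round(2))
    return best
if __name__=="__main__":
    c0=pickle.load(open("c0.pkl","rb"))["top"];dofit(c0,-.5)
    c=capture("top");pickle.dump(c,open("c1.pkl","wb"));dofit(c,.55)
    for cam in("top","scene"):
        if cam=="scene": capture(cam)
        print(cam,[(q,[(np.round(d["at"],1).tolist(),round(d["p"],2)) for d in pinpoint(q,cam)[:1]]) for q in("pointer_tip","index_tip","knob_grip")])
E
python3 dfit.py
```

```text
1888.5 th,ti [-0.5   0.48] du dv h w ro sg [ 0.    0.    6.    6.   40.    1.07]
1329.6 th,ti [-0.456  0.482] du dv h w ro sg [ 0.04  0.61  3.56  6.82 39.23  0.98]
1136.6 th,ti [-0.458  0.465] du dv h w ro sg [2.000e-02 6.500e-01 4.760e+00 9.010e+00 3.967e+01 9.400e-01]
1215.2 th,ti [-0.471  0.473] du dv h w ro sg [-0.09  0.56  5.24  7.87 39.47  0.95]
2113.4 th,ti [0.55 0.48] du dv h w ro sg [ 0.    0.    6.    6.   40.    1.07]
1483.4 th,ti [0.515 0.481] du dv h w ro sg [2.000e-02 6.700e-01 6.920e+00 7.380e+00 4.022e+01 9.800e-01]
1338.6 th,ti [0.548 0.481] du dv h w ro sg [ 0.    0.58  6.26  9.41 39.83  0.96]
1710.0 th,ti [0.567 0.483] du dv h w ro sg [-0.    0.58  6.24  6.04 39.42  0.97]
top [('pointer_tip', [([208.0, 115.8], 0.79)]), ('index_tip', [([205.2, 115.8], 0.53)]), ('knob_grip', [([234.8, 120.3], 0.6)])]
scene [('pointer_tip', [([206.8, 403.8], 0.55)]), ('index_tip', [([208.6, 401.0], 0.44)]), ('knob_grip', [([188.8, 396.2], 0.9)])]
```

```bash
cat >> dfit.py <<'E'
def prof(c,q0):
    win=(92,192,72,62);x,y,w,h=win;obs=cv2.GaussianBlur(c["frame"].astype(np.float32),(0,0),.5)[y:y+h,x:x+w]
    k=proj(c,np.array([p0+ux*X+uy*Y for X in(5,64) for Y in(55,-42)]));M=np.zeros((h,w),np.float32);cv2.fillConvexPoly(M,cv2.convexHull((k-[x,y]).astype(np.int32)),1)
    cost=lambda q:np.sqrt(1+(((render(c,q,win)-obs)*M[...,None])/10)**2).sum()
    sc=np.array([.5,.5,1,.06,.06,1.5,1.5,.2,15,8,15,8])
    q=np.array(q0,float)
    for k in(1,.6,.3):
        r=minimize(cost,q,method="Nelder-Mead",options=dict(initial_simplex=np.vstack([q]+[q+k*sc*e for e in np.eye(12)]),maxfev=1500,adaptive=True,xatol=1e-3,fatol=.1));q=r.x
    print(round(r.fun,1),"th,ti",q[3:5].round(3),"rest",q[[0,1,2,5,6,7,8,9,10,11]].round(2));return q
E
python3 - <<'E'
from dfit import *
for c,t0 in((pickle.load(open("c0.pkl","rb"))["top"],-.46),(pickle.load(open("c1.pkl","rb")),.54)):
    for h in(4,6): prof(c,[0,.6,h,t0,.48,8,39.5,.95,150,25,170,95])
E
```

```text
14509.9 th,ti [-0.459  0.471] rest [  0.     0.61   3.96   8.9   39.45   0.93 151.29  37.34 149.72  95.66]
14507.1 th,ti [-0.463  0.471] rest [  0.     0.61   5.79   8.77  40.65   0.93 151.38  37.43 149.69  95.64]
14642.7 th,ti [0.587 0.459] rest [ -0.23   0.58   3.15   9.18  41.02   0.93 158.33  39.57 156.64 100.14]
14584.5 th,ti [0.547 0.466] rest [-1.0000e-01  6.1000e-01  5.7000e+00  9.1400e+00  4.1620e+01  9.3000e-01
  1.5839e+02  3.9530e+01  1.5714e+02  1.0022e+02]
```

Emit:
play_rows --rows '[[[0.24, 0.886, 0], [0, 0, 0]], [[0.24, 0.886, 0], [0, 0, 0]], [[0.24, 0.886, 0], [0, 0, 0]], [[0.24, 0.886, 0], [0, 0, 0]], [[0.24, 0.886, 0], [0, 0, 0]], [[0.24, 0.886, 0], [0, 0, 0]], [[0.24, 0.886, 0], [0, 0, 0]], [[0.24, 0.886, 0], [0, 0, 0]], [[0.37, 0, -0.957], [0, 0, 0]], [[0.37, 0, -0.957], [0, 0, 0]], [[0.37, 0, -0.957], [0, 0, 0]], [[0, 0, 0], [0, 0, 0]]]'

```text
time: 12.05
tool_pos: [512.6, 246.5, 143.4]
tcp_rot: [2.619, 0.01, 1.428]
contact_force: [-0.7, -0.5, -0.2]
grip_width: 69.1
finger_force: 0.0
```

Emit:
play_rows --rows '[[[0.212, -0.048, -0.339], [0, 0, 0]], [[0.212, -0.048, -0.339], [0, 0, 0]], [[0.212, -0.048, -0.339], [0, 0, 0]], [[0.212, -0.048, -0.339], [0, 0, 0]], [[0, 0, 0], [0, 0, 0]]]'

```text
time: 12.68
tool_pos: [538.9, 240.6, 104.0]
tcp_rot: [2.617, 0.008, 1.427]
contact_force: [-0.2, -0.1, 0.8]
grip_width: 69.4
finger_force: 0.0
```

Emit:
play_rows --rows '[[[0, 0, 0], [0, 0, 0]], [[0, 0, 0], [0, 0, 0]], [[0, 0, 0], [0, 0, 0]], [[0, 0, 0], [0, 0, 0]], [[0, 0, 0], [0, 0, 0]]]' --hand -1

```text
time: 13.3
tool_pos: [537.3, 241.2, 104.5]
tcp_rot: [2.617, 0.008, 1.428]
contact_force: [-6.8, 2.7, 1.3]
grip_width: 41.5
finger_force: 30.0
```

Emit:
play_rows --rows '[[[0, 0, 0], [0.062, -0.01, -0.108]], [[0, 0, 0], [0.062, -0.01, -0.108]], [[0, 0, 0], [0.062, -0.01, -0.108]], [[0, 0, 0], [0.062, -0.01, -0.108]], [[0, 0, 0], [0, 0, 0]], [[0, 0, 0], [0, 0, 0]]]'

```text
time: 14.05
tool_pos: [537.4, 241.2, 104.6]
tcp_rot: [2.618, -0.027, 1.368]
contact_force: [-6.6, 1.9, 1.4]
grip_width: 41.5
finger_force: 30.0
```

Emit:
play_rows --rows '[[[0, 0, 0], [0, 0, 0]], [[0, 0, 0], [0, 0, 0]], [[0, 0, 0], [0, 0, 0]], [[0, 0, 0], [0, 0, 0]]]' --hand 0.5

```text
time: 14.55
tool_pos: [539.0, 241.1, 105.2]
tcp_rot: [2.615, -0.028, 1.368]
contact_force: [0.2, 0.2, 0.3]
grip_width: 68.4
finger_force: 0.0
```

Emit:
play_rows --rows '[[[-0.4, 0.06, 0.7], [0, 0, 0]], [[-0.4, 0.06, 0.7], [0, 0, 0]], [[-0.6, 0.06, 0.9], [0, 0, 0]], [[-1, 0, 1], [0, 0, 0]], [[-1, -1, 1], [0, 0, 0]], [[-0.5, -1, 0], [0, 0, 0]], [[0, -1, 0], [0, 0, 0]], [[0, -1, 0], [0, 0, 0]], [[0, -1, 0], [0, 0, 0]], [[0, -1, 0], [0, 0, 0]], [[0, -1, 0], [0, 0, 0]], [[0, 0, 0], [0, 0, 0]]]'

```text
time: 16.05
tool_pos: [421.8, 34.7, 234.3]
tcp_rot: [2.615, -0.028, 1.363]
contact_force: [-0.5, 1.0, 0.1]
grip_width: 68.9
finger_force: 0.0
```

```bash
python3 dial.py 2; python3 - <<'E'
from dfit import *
c=capture("top");pickle.dump(c,open("c2.pkl","wb"))
for h,t0 in((4,.5),(6,.44),(6.2,.5)): prof(c,[0,.6,h,t0,.48,9,41,.93,158,39,157,100])
E
```

```text
16.1 [-0.06 -0.08  2.17 -0.1   0.52  0.22]
ring [ 0.1   0.42 65.03]
ptr 3968 [24.6 15.6] ang 0.567 dir 0.41
idx 3497 [47.8 25.4] ang 0.488 dir 0.469
14565.7 th,ti [0.505 0.465] rest [ -0.16   0.61   4.42   9.1   41.4    0.94 158.45  40.09 156.41 100.11]
14540.2 th,ti [0.471 0.466] rest [-1.2000e-01  6.1000e-01  6.3400e+00  8.8600e+00  4.2230e+01  9.4000e-01
  1.5861e+02  4.0150e+01  1.5588e+02  1.0004e+02]
14544.2 th,ti [0.486 0.467] rest [-1.1000e-01  6.1000e-01  6.0800e+00  9.2000e+00  4.2240e+01  9.5000e-01
  1.5834e+02  3.9980e+01  1.5592e+02  1.0009e+02]
```

View pics/dial2.png

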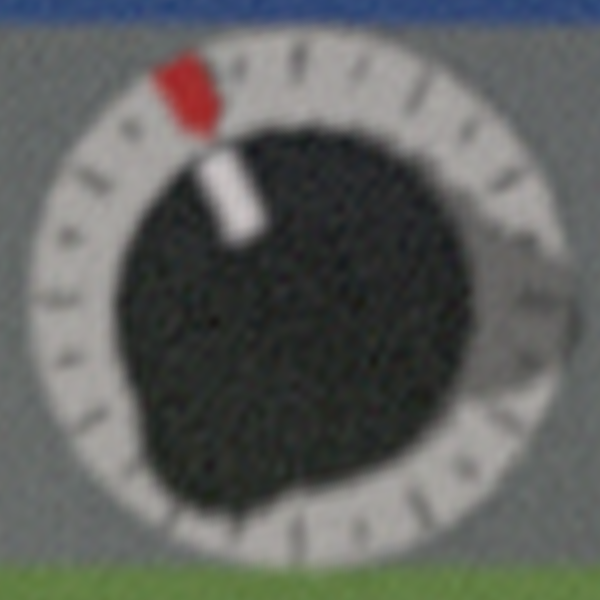

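```bash
python3 - <<'E'
from dfit import *
F=[];L={"top":{},"scene":{}}
for k in range(4):
    for cam in L:
        c=capture(cam)
        if cam=="scene": F.append(c["frame"].astype(float))
        for q in("pointer_tip","index_tip"):
            d=pinpoint(q,cam)
            if d: L[cam].setdefault(q,[]).append(d[0]["at"])
for cam in L: print(cam,{q:(np.mean(v,0).round(2),np.std(v,0).round(2)) for q,v in L[cam].items()})
c["frame"]=np.clip(np.mean(F,0),0,255).astype(np.uint8);pickle.dump(c,open("s2.pkl","wb"))
print(get_obs()["time"])
for th in(.4,.48,.56): print(th,[proj(c,W([r*np.cos(th)],[r*np.sin(th)],h))[0].round(2) for r,h in((46,4),(25,6),(40,6),(61,3))])
print("centre",proj(c,W([0],[0],6))[0])
x,y,w,h=350,190,80,34
cv2.imwrite("pics/s2.png",cv2.resize(c["frame"][y:y+h,x:x+w,::-1],(w*10,h*10),interpolation=cv2.INTER_CUBIC))
E
```

```text
top {'pointer_tip': (array([203.8 , 118.18]), array([1.55, 1.04])), 'index_tip': (array([205.85, 115.6 ]), array([0.99, 0.92]))}
scene {'pointer_tip': (array([209.1 , 401.98]), array([0.8 , 0.74])), 'index_tip': (array([208.77, 401.02]), array([1.55, 1.07]))}
17.35
0.4 [array([400.9 , 208.81]), array([396.03, 204.84]), array([399.64, 206.89]), array([404.58, 211.53])]
0.48 [array([402.78, 208.96]), array([397.03, 204.92]), array([401.26, 207.02]), array([407.11, 211.73])]
0.56 [array([404.57, 209.07]), array([397.98, 204.99]), array([402.81, 207.12]), array([409.52, 211.87])]
centre [390.28549417 201.58479235]
```

View pics/s2.png

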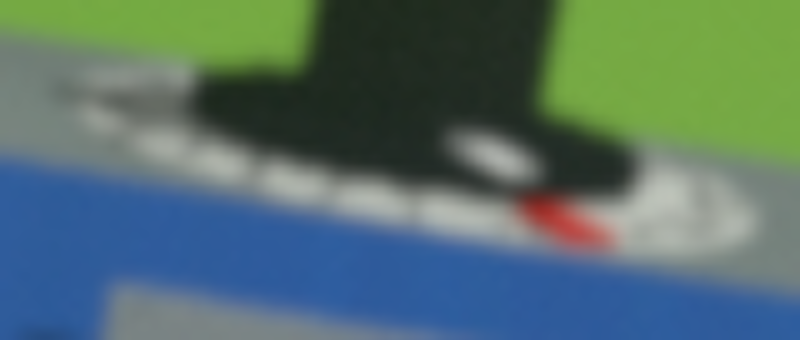

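```bash
python3 - <<'E'
from dfit import *
c=pickle.load(open("s2.pkl","rb"));win=(345,185,90,45);x,y,w,h=win
obs=c["frame"].astype(np.float32)[y:y+h,x:x+w]
def run(q0,hf=None):
    M=np.zeros((h,w),np.float32);aa=np.linspace(-1.2,1.45,40)
    k=proj(c,W(np.r_[61*np.cos(aa),25*np.cos(aa[::-1])],np.r_[61*np.sin(aa),25*np.sin(aa[::-1])],2))+[1.2,1.2]
    cv2.fillPoly(M,[np.int32(np.round(k-[x,y]))],1)
    cost=lambda q:np.sqrt(1+(((render(c,q,win)-obs)*M[...,None])/10)**2).sum()
    sc=np.array([.7,.7,1,.08,.08,1.5,1.5,.2,15,8,15,8]);q=np.array(q0,float)
    for k in(1,.6,.3,.3):
        r=minimize(cost,q,method="Nelder-Mead",options=dict(initial_simplex=np.vstack([q]+[q+k*sc*e for e in np.eye(12)]),maxfev=1500,adaptive=True,xatol=1e-3,fatol=.1));q=r.x
    print(round(r.fun,1),M.sum(),"th,ti",q[3:5].round(3),"rest",q[[0,1,2,5,6,7,8,9,10,11]].round(2))
for h0,t0 in((4,.5),(6,.42),(7,.5),(6,.56)): run([1,1,h0,t0,.48,9,41,.9,200,39,220,100])
E
```

```text
Still running in the background as job /tmp/bash_jobs.1000/ad550b9e89d4 (pid 924). You'll get a notice when it ends.
```

```bash
cat /tmp/bash_jobs.1000/ad550b9e89d4/stdout; cat /tmp/bash_jobs.1000/ad550b9e89d4/stderr | tail -3; kill -- -$(cat /tmp/bash_jobs.1000/ad550b9e89d4/pid); nproc
```

```text
4
```

```bash
sed -i 's/max(sg,.1)\*SS/min(max(sg,.3),1.5)*SS/' dfit.py; timeout 150 python3 -u - <<'E'
from dfit import *
c=pickle.load(open("s2.pkl","rb"));win=(345,185,90,45);x,y,w,h=win
obs=c["frame"].astype(np.float32)[y:y+h,x:x+w]
def run(q0):
    M=np.zeros((h,w),np.float32);aa=np.linspace(-1.2,1.45,40)
    k=proj(c,W(np.r_[61*np.cos(aa),25*np.cos(aa[::-1])],np.r_[61*np.sin(aa),25*np.sin(aa[::-1])],2))+[1.2,1.2]
    cv2.fillPoly(M,[np.int32(np.round(k-[x,y]))],1)
    cost=lambda q:np.sqrt(1+(((render(c,q,win)-obs)*M[...,None])/10)**2).sum()
    sc=np.array([.7,.7,1,.08,.08,1.5,1.5,.2,15,8,15,8]);q=np.array(q0,float)
    for k in(1,.5,.3):
        r=minimize(cost,q,method="Nelder-Mead",options=dict(initial_simplex=np.vstack([q]+[q+k*sc*e for e in np.eye(12)]),maxfev=1000,adaptive=True,xatol=1e-3,fatol=.1));q=r.x
    print(round(r.fun,1),M.sum(),"th,ti",q[3:5].round(3),"rest",q[[0,1,2,5,6,7,8,9,10,11]].round(2))
for h0,t0 in((4,.5),(6,.42),(7,.52)): run([1,1,h0,t0,.48,9,41,.9,200,39,220,100])
E
```

```text
12747.6 321.0 th,ti [0.534 0.457] rest [-4.5000e-01 -2.0000e-01  5.0500e+00  7.7200e+00  4.0580e+01  1.0100e+00
  1.7677e+02  4.6140e+01  2.0955e+02  1.4976e+02]
```

```bash
python3 - <<'E'
from dfit import *
c=pickle.load(open("s2.pkl","rb"));Z=lambda P:((proj(c,P)-[350,190]+.5)*10).round(0)[0]
for d in(-60,-45,-30,-15,0,15,30,45): th=np.radians(d);print("tick",d,[Z(W([r*np.cos(th)],[r*np.sin(th)],1)) for r in(52,60)])
print("ring ends",Z(W([0],[63],1)),Z(W([0],[-63],1)),"disc ends",Z(W([0],[42],6)),Z(W([0],[-42],6)),"knob base",Z(W([0],[21],20)),Z(W([0],[-21],20)))
for th in(.36,.42,.48,.54): print("flag",th,[Z(W([r*np.cos(th)],[r*np.sin(th)],3)) for r in(47,61)],"ptr",[Z(W([r*np.cos(th)],[r*np.sin(th)],6)) for r in(21,31,41)])
f=c["frame"].astype(float);g=f[190:224,350:430]
X,Y=np.meshgrid(np.arange(80)*10+5,np.arange(34)*10+5)
w=np.clip(g[...,0]-g[...,1]-25,0,None)*(Y>170);print("red centroid",(w*X).sum()/w.sum(),(w*Y).sum()/w.sum())
w=np.clip(g.min(2)-70,0,None)*(X>430)*(X<560)*(Y>115)*(Y<182)*(X-430<560-430);w=w*(Y<183-0)*(Y-115<.6*(X-430)+30);print("ptr centroid",(w*X).sum()/w.sum(),(w*Y).sum()/w.sum(),(w>0).sum())
E
```

```text
tick -60 [array([157., 131.]), array([119., 129.])]
tick -45 [array([201., 150.]), array([169., 150.])]
tick -30 [array([261., 169.]), array([238., 173.])]
tick -15 [array([332., 187.]), array([320., 194.])]
tick 0 [array([409., 202.]), array([411., 212.])]
tick 15 [array([487., 214.]), array([501., 225.])]
tick 30 [array([558., 220.]), array([584., 233.])]
tick 45 [array([618., 222.]), array([653., 234.])]
ring ends [751. 206.] [66. 89.] disc ends [639. 160.] [182.  83.] knob base [537.  68.] [307.  30.]
flag 0.36 [array([506., 199.]), array([538., 219.])] ptr [array([452., 148.]), array([473., 161.]), array([495., 174.])]
flag 0.42 [array([520., 200.]), array([557., 221.])] ptr [array([458., 148.]), array([483., 162.]), array([508., 176.])]
flag 0.48 [array([535., 201.]), array([576., 222.])] ptr [array([464., 149.]), array([492., 163.]), array([520., 177.])]
flag 0.54 [array([548., 202.]), array([594., 223.])] ptr [array([470., 149.]), array([501., 163.]), array([532., 177.])]
red centroid 563.4287531806616 222.60814249363867
ptr centroid 496.64502164502164 157.3191094619666 35
```

```bash
cat > go.py <<'E'
import sys,numpy as np
from plant import get_obs
from scipy.spatial.transform import Rotation as Ro
x,y,z,psi=map(float,sys.argv[1:5]);o=get_obs()
d=(Ro.from_euler("xyz",[np.pi,0,psi])*Ro.from_euler("xyz",o["tcp_rot"]).inv()).as_rotvec()
print(o["time"],o["tool_pos"].round(1),"shift",((np.array([x,y,z])-o["tool_pos"])/30).round(3),"turn",(np.degrees(d)/8).round(3),"q",o["joint_positions"].round(2),"F",o["contact_force"].round(1))
E
python3 go.py 578.7 -190.3 200 1.188
```

```text
17.35 [421.8  36.5 234.1] shift [ 5.228 -7.559 -1.137] turn [ 0.902  3.666 -1.204] q [-0.06 -0.08  2.17 -0.1   0.52  0.22] F [-0.7 -0.2 -0.7]
```

Emit:
play_rows --rows '[[[0.523, -0.756, -0.114], [0.09, 0.367, -0.12]], [[0.523, -0.756, -0.114], [0.09, 0.367, -0.12]], [[0.523, -0.756, -0.114], [0.09, 0.367, -0.12]], [[0.523, -0.756, -0.114], [0.09, 0.367, -0.12]], [[0.523, -0.756, -0.114], [0.09, 0.367, -0.12]], [[0.523, -0.756, -0.114], [0.09, 0.367, -0.12]], [[0.523, -0.756, -0.114], [0.09, 0.367, -0.12]], [[0.523, -0.756, -0.114], [0.09, 0.367, -0.12]], [[0.523, -0.756, -0.114], [0.09, 0.367, -0.12]], [[0.523, -0.756, -0.114], [0.09, 0.367, -0.12]], [[0, 0, 0], [0, 0, 0]], [[0, 0, 0], [0, 0, 0]]]' --hand 0.2

```text
time: 18.85
tool_pos: [578.4, -189.9, 199.4]
tcp_rot: [-3.14, -0.0, 1.189]
contact_force: [0.0, 0.1, 0.3]
grip_width: 55.0
finger_force: 0.0
```

```bash
python3 go.py 578.7 -190.3 87 1.188; python3 - <<'E'
from h import *
c=capture("scene")
x,y,w,h=100,100,130,110
cv2.imwrite("pics/s3.png",cv2.resize(c["frame"][y:y+h,x:x+w,::-1],(650,550),interpolation=cv2.INTER_CUBIC))
E
```

```text
18.85 [ 578.4 -189.9  199.4] shift [ 0.011 -0.014 -3.748] turn [-0.004 -0.008 -0.006] q [-0.44  0.53  1.34  0.    1.27 -0.06] F [0.  0.1 0.3]
```

View pics/s3.png

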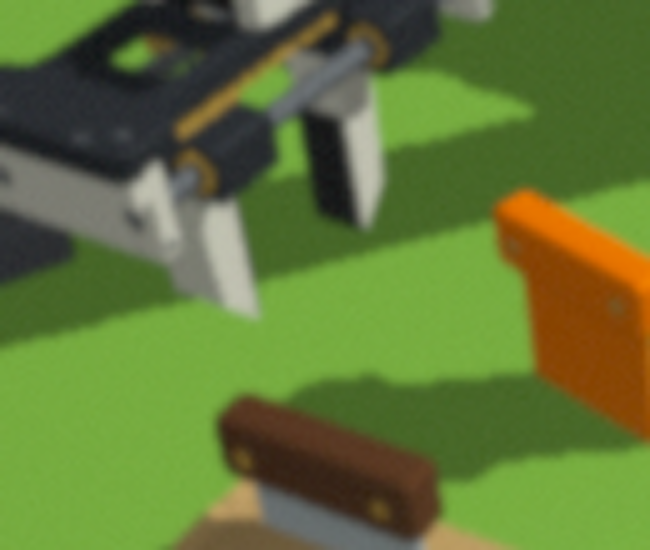

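Emit:
play_rows --rows '[[[0, 0, -0.75], [0, 0, 0]], [[0, 0, -0.75], [0, 0, 0]], [[0, 0, -0.75], [0, 0, 0]], [[0, 0, -0.75], [0, 0, 0]], [[0, 0, -0.4], [0, 0, 0]], [[0, 0, -0.35], [0, 0, 0]], [[0, 0, 0], [0, 0, 0]]]'

```text
time: 19.77
tool_pos: [578.5, -190.1, 87.2]
tcp_rot: [-3.141, 0.0, 1.189]
contact_force: [-0.5, 0.8, 0.5]
grip_width: 55.1
finger_force: 0.0
```

Emit:
play_rows --rows '[[[0, 0, 0], [0, 0, 0]], [[0, 0, 0], [0, 0, 0]], [[0, 0, 0], [0, 0, 0]], [[0, 0, 0], [0, 0, 0]], [[0, 0, 0], [0, 0, 0]], [[0, 0, 0], [0, 0, 0]]]' --hand -1

```text
time: 20.52
tool_pos: [578.8, -190.3, 87.6]
tcp_rot: [-3.141, 0.0, 1.189]
contact_force: [-0.4, 1.2, 0.4]
grip_width: 21.8
finger_force: 30.0
```

Emit:
play_rows --rows '[[[0, 0, 0.4], [0, 0, 0]], [[0, 0, 0.6], [0, 0, 0]], [[0, 0, 0.8], [0, 0, 0]], [[0, 0, 0.8], [0, 0, 0]], [[0, 0, 0.8], [0, 0, 0]], [[0, 0, 0.8], [0, 0, 0]], [[0, 0, 0.8], [0, 0, 0]], [[0, 0, 0.3], [0, 0, 0]], [[0, 0, 0], [0, 0, 0]]]'

```text
time: 21.65
tool_pos: [578.8, -190.3, 246.8]
tcp_rot: [3.141, 0.0, 1.189]
contact_force: [0.8, -0.4, -2.4]
grip_width: 21.6
finger_force: 29.9
```

```bash
python3 go.py 662.5 218.6 246 1.413; python3 - <<'E'
from h import *
import pickle
C={n:capture(n) for n in("scene","top")};pickle.dump(C,open("c3.pkl","wb"))
x,y,w,h=80,60,150,130
cv2.imwrite("pics/s4.png",cv2.resize(C["scene"]["frame"][y:y+h,x:x+w,::-1],(600,520),interpolation=cv2.INTER_CUBIC))
E
```

```text
21.65 [ 578.8 -190.3  246.8] shift [ 2.79  13.629 -0.026] turn [0.003 0.003 1.606] q [-0.44  0.49  1.27 -0.    1.38 -0.06] F [ 0.8 -0.4 -2.4]
```

View pics/s4.png

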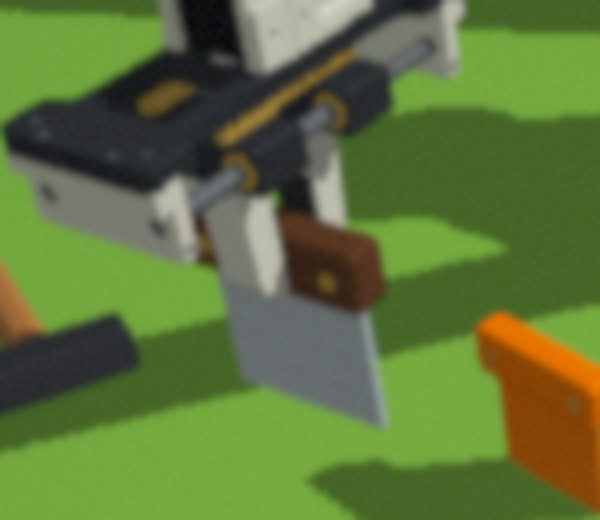

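Emit:
play_rows --rows '[[[0.2, 0.5, 0], [0, 0, 0.1]], [[0.2, 0.9, 0], [0, 0, 0.13]], [[0.2, 0.9, 0], [0, 0, 0.13]], [[0.2, 0.95, 0], [0, 0, 0.13]], [[0.2, 0.95, 0], [0, 0, 0.13]], [[0.2, 0.95, 0], [0, 0, 0.13]], [[0.2, 0.95, 0], [0, 0, 0.13]], [[0.2, 0.95, 0], [0, 0, 0.13]], [[0.2, 0.95, 0], [0, 0, 0.13]], [[0.2, 0.95, 0], [0, 0, 0.13]], [[0.2, 0.95, 0], [0, 0, 0.13]], [[0.2, 0.95, 0], [0, 0, 0.13]]]'

```text
time: 23.25
tool_pos: [650.4, 137.4, 245.5]
tcp_rot: [-3.14, 0.0, 1.404]
contact_force: [0.7, -0.1, -1.0]
grip_width: 21.6
finger_force: 29.9
```

Emit:
play_rows --rows '[[[0.2, 0.95, 0], [0, 0, 0.08]], [[0.1, 0.9, 0], [0, 0, 0]], [[0.09, 0.5, 0], [0, 0, 0]], [[0, 0.43, 0], [0, 0, 0]], [[0, 0, 0], [0, 0, 0]], [[0, 0, 0], [0, 0, 0]]]'

```text
time: 24.0
tool_pos: [662.5, 217.9, 246.5]
tcp_rot: [-3.141, 0.001, 1.413]
contact_force: [0.2, -0.1, -1.1]
grip_width: 21.9
finger_force: 29.9
```

```bash
python3 go.py 662.5 218.6 200 1.413; python3 - <<'E'
from h import *
import pickle
c=pickle.load(open("c3.pkl","rb"))["scene"]
print("pred edge",proj(c,T((578.8,-190.3,-.382),[[0,40,167.5],[0,-40,167.5]])).round(1),"obs",[(80+(240.5)/4-.5,60+382.5/4-.5),(80+385.5/4-.5,60+425.5/4-.5)])
C={n:capture(n) for n in("scene","top")};pickle.dump(C,open("c4.pkl","wb"))
def tri(a,b):
    (o,d),(q,e)=ray(C["scene"],a),ray(C["top"],b)
x,y,w,h=340,110,110,130
a=cv2.resize(C["scene"]["frame"][y:y+h,x:x+w,::-1],(440,520),interpolation=cv2.INTER_CUBIC)
o=get_obs();tp=o["tool_pos"];yaw=o["tcp_rot"][2]-np.pi/2
P=T((tp[0],tp[1],yaw),[[0,40,tp[2]-79.5],[0,-40,tp[2]-79.5]])
for u,v in (proj(C["scene"],P)+.5-[x,y])*4: cv2.circle(a,(int(u),int(v)),3,(0,0,255),-1)
S=T((608.2,227.2,-.158),[[55,45,107],[55,-45,107]])
for u,v in (proj(C["scene"],S)+.5-[x,y])*4: cv2.circle(a,(int(u),int(v)),3,(0,255,255),-1)
cv2.imwrite("pics/s5.png",a)
E
```

```text
24.0 [662.5 217.9 246.5] shift [ 0.     0.025 -1.549] turn [ 0.004 -0.003  0.001] q [ 0.21  0.68  0.95 -0.    1.52  0.37] F [ 0.2 -0.1 -1.1]
pred edge [[176.4 165.8]
 [141.4 153.6]] obs [(139.625, 155.125), (175.875, 165.875)]
```

View pics/s5.png

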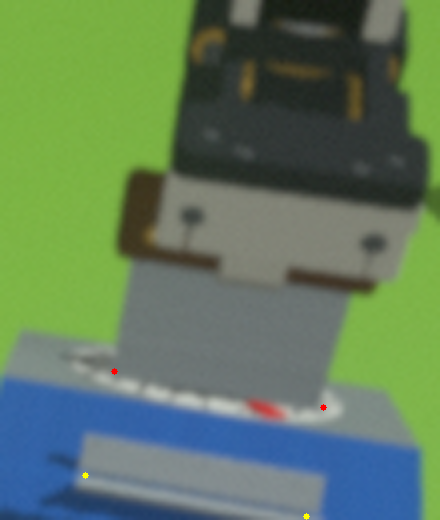

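Emit:
play_rows --rows '[[[0, 0.03, -0.5], [0, 0, 0.03]], [[0, 0, -0.5], [0, 0, 0]], [[0, 0, -0.4], [0, 0, 0]], [[0, 0, -0.2], [0, 0, 0]], [[0, 0, -0.15], [0, 0, 0]], [[0, 0, 0], [0, 0, 0]]]'

```text
time: 24.85
tool_pos: [662.4, 219.5, 193.8]
tcp_rot: [-3.141, 0.0, 1.418]
contact_force: [0.2, 0.1, -1.0]
grip_width: 21.6
finger_force: 29.9
```

Emit:
play_rows --rows '[[[0, 0, -0.1], [0, 0, 0]], [[0, 0, -0.1], [0, 0, 0]], [[0, 0, -0.1], [0, 0, 0]], [[0, 0, 0], [0, 0, 0]]]'

```text
time: 25.35
tool_pos: [662.3, 219.5, 184.5]
tcp_rot: [-3.141, 0.0, 1.418]
contact_force: [0.5, 0.5, -1.6]
grip_width: 21.8
finger_force: 29.9
```

Emit:
play_rows --rows '[[[0, 0, -0.1], [0, 0, 0]], [[0, 0, -0.15], [0, 0, 0]], [[0, 0, -0.15], [0, 0, 0]], [[0, 0, -0.15], [0, 0, 0]], [[0, 0, -0.15], [0, 0, 0]], [[0, 0, -0.15], [0, 0, 0]], [[0, 0, 0], [0, 0, 0]]]'

```text
time: 26.22
tool_pos: [662.2, 219.5, 158.8]
tcp_rot: [-3.14, 0.001, 1.418]
contact_force: [-0.6, -0.1, -1.4]
grip_width: 22.0
finger_force: 29.9
```

Emit:
play_rows --rows '[[[0, 0, -0.08], [0, 0, 0]], [[0, 0, -0.08], [0, 0, 0]], [[0, 0, -0.06], [0, 0, 0]], [[0, 0, -0.06], [0, 0, 0]], [[0, 0, 0], [0, 0, 0]]]'

```text
time: 26.85
tool_pos: [662.4, 219.5, 150.8]
tcp_rot: [-3.141, 0.0, 1.418]
contact_force: [-0.5, 0.7, -1.7]
grip_width: 21.8
finger_force: 29.9
```

Edge is about 4 mm above the floor; creep down until contact shows.

Emit:
play_rows --rows '[[[0, 0, -0.04], [0, 0, 0]], [[0, 0, -0.04], [0, 0, 0]], [[0, 0, -0.03], [0, 0, 0]], [[0, 0, -0.02], [0, 0, 0]], [[0, 0, 0], [0, 0, 0]], [[0, 0, 0], [0, 0, 0]]]'

```text
time: 27.6
tool_pos: [662.5, 219.5, 147.1]
tcp_rot: [-3.141, 0.0, 1.418]
contact_force: [0.7, -0.3, -2.0]
grip_width: 21.6
finger_force: 29.9
```

Emit:
play_rows --rows '[[[0, 0, -0.02], [0, 0, 0]], [[0, 0, -0.02], [0, 0, 0]], [[0, 0, -0.02], [0, 0, 0]], [[0, 0, 0], [0, 0, 0]], [[0, 0, 0], [0, 0, 0]]]'

```text
time: 28.22
tool_pos: [662.6, 219.5, 146.6]
tcp_rot: [3.141, -0.0, 1.418]
contact_force: [-2.7, -0.1, 6.0]
grip_width: 22.0
finger_force: 30.0
```

Emit:
play_rows --rows '[[[0, 0, 0], [0, 0, 0]], [[0, 0, 0], [0, 0, 0]], [[0, 0, 0], [0, 0, 0]], [[0, 0, 0], [0, 0, 0]], [[0, 0, 0], [0, 0, 0]]]' --hand 0.2

```text
time: 28.85
tool_pos: [662.5, 219.5, 145.2]
tcp_rot: [-3.141, 0.0, 1.418]
contact_force: [1.1, -0.5, -0.3]
grip_width: 55.2
finger_force: 0.0
```

Emit:
play_rows --rows '[[[0, 0, 0.3], [0, 0, 0]], [[0, 0, 0.6], [0, 0, 0]], [[0, 0, 0.8], [0, 0, 0]], [[0, 0, 0.8], [0, 0, 0]], [[0, 0, 0.8], [0, 0, 0]], [[-0.5, -0.8, 0.5], [0, 0, 0]], [[-0.8, -1, 0], [0, 0, 0]], [[-0.8, -1, 0], [0, 0, 0]], [[-0.8, -1, 0], [0, 0, 0]], [[-0.8, -1, 0], [0, 0, 0]], [[-0.8, -1, 0], [0, 0, 0]], [[-0.8, -1, 0], [0, 0, 0]]]'

```text
time: 30.35
tool_pos: [502.8, 14.6, 260.2]
tcp_rot: [3.14, 0.0, 1.418]
contact_force: [0.7, -0.9, 1.0]
grip_width: 55.0
finger_force: 0.0
```

```bash
timeout 200 python3 - <<'E'
from dfit import *
C={n:capture(n) for n in("scene","top")};cs=[C["scene"],C["top"]];pickle.dump(C,open("c5.pkl","wb"))
print(get_obs()["time"],get_obs()["tool_pos"].round())
ms=[];Hn=box((-11,11),(-47,47),(65,95));P=(662.5,219.4,-.153,67)
for i,c in enumerate(cs):
    f=c["frame"].astype(int);m=((f[...,0]>f[...,1]+6)&(f[...,0]>f[...,2]+6)&(f.max(2)<(120,95)[i])).astype(np.uint8)
    b=cv2.boundingRect(proj(c,T(P,Hn)).astype(np.float32));z=np.zeros_like(m);x,y,w,h=b;z[y-8:y+h+8,x-8:x+w+8]=1
    m=cv2.morphologyEx(m*z,cv2.MORPH_CLOSE,np.ones((3,3)));ms.append(m.astype(float));s=sil(c,T(P,Hn));print("mask",m.sum(),"pred",s.sum(),"IoU",np.minimum(s,m).sum()/np.maximum(s,m).sum())
print("handle",fit(cs,ms,Hn,P))
for q in("jar","screwdriver","offcut"): print(q,[(np.round(d["at"],1).tolist(),round(d["p"],2)) for d in pinpoint(q,"top")[:2]])
prof(C["top"],[0,.6,6.2,.49,.48,9,41,.93,158,39,157,100])
E
```

```text
30.45 [502.  13. 260.]
mask 1177 pred 1439.9375 IoU 0.8173966
mask 575 pred 770.0 IoU 0.74547815
handle (array([ 6.61332669e+02,  2.17565411e+02, -1.64338968e-01,  6.68458508e+01]), np.float64(434.875), [np.float64(1177.0), np.float64(575.0)])
jar [([193.7, 255.4], 0.79), ([231.6, 122.5], 0.52)]
screwdriver []
offcut [([131.7, 255.5], 0.95)]
14594.2 th,ti [0.482 0.467] rest [-1.2000e-01  6.1000e-01  6.1000e+00  9.1300e+00  4.2040e+01  9.4000e-01
  1.6310e+02  4.0220e+01  1.6195e+02  1.0306e+02]
```

```bash
python3 -c "
from plant import *
print(bot.close_job())"
```

```text
the job is handed in; nothing more can be done
None
```

I set the knob to within about 0.02 rad of the red flag and lowered the scraper fully home in the slot. The jar and offcut have not moved. The screwdriver wasn't detected in the last picture, but the arm never went low near it. I handed the job in at about 30 s; no verdict came back.

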